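# Unstack the robot-car parts into their kit nests

## Task

The parts of a robot car are heaped in two piles on the bench: take the piles apart and put each part into the shallow white-rimmed nest made to its shape and size (enclosure, wheel, heatsink, motor, pulley). Each must end up upright as it started, flat on the floor of its own nest inside the rim, and let go; do not let any part topple over on the way.

Things in the scene. Friction and masses are not known exactly. Their poses are not given: they have to be found in the camera images.
- enclosure_mid (a point): Project enclosure: closed black plastic box, 110 x 56 mm and 27 mm high, 0.14 to 0.28 kg, lying flat on the bench as the bottom of one pile. The point is its centre, 13.5 mm above its underside. Axes of the frame: z up out of its top, x along its 110 mm, y along its 56 mm.
- wheel_mid (a point): Robot-car wheel: black rubber tyre with a yellow hub, 62 mm across and 27 mm high, 0.08 to 0.17 kg, lying flat on the bench as the bottom of the other pile. The point is its centre, 13.5 mm above its underside. Axes of the frame: z up out of its top, x and y level (round, so they do not matter).
- heatsink_mid (a point): Finned aluminium heatsink, oblong, 60 x 30 mm and 20 mm high, 0.06 to 0.13 kg, fins upward; second in a pile, lying on either the enclosure or the wheel, with the pulley on top of it. The point is its centre, 10 mm above its underside. Axes of the frame: z up out of its top, x along its 60 mm (the fins run this way), y along its 30 mm.
- motor_mid (a point): Stepper motor, silver and dark square block, 42 x 42 mm and 34 mm high, with a thin steel shaft (5 mm thick, 18 mm long) standing up from the middle of its top; 0.18 to 0.37 kg; standing on whichever of enclosure and wheel does not carry the heatsink. The point is the centre of the square block, 17 mm above its underside. Axes of the frame: z up out of its top, x and y square to its sides.
- pulley_mid (a point): Small brass pulley, a short round cylinder 24 mm across (25 mm over its two thin dark rings) and 18 mm high, 0.035 to 0.07 kg; always on top of the heatsink at the start. The point is its centre, 9 mm above its underside. Axes of the frame: z up out of its top, x and y level (round, so they do not matter).
- nest_enclosure: Nest for the enclosure: the large oblong shallow tray, 126 x 72 mm inside the rim (134 x 80 outside). Fixed to the bench, white plastic with a grey floor 3 mm thick and a white rim 4 mm wide, whose top is 6 mm above the bench. Origin: centre of its underside, on the bench (the part rests 3 mm above it); z up, x along its 126 mm, y along its 72 mm.
- nest_wheel: Nest for the wheel: the large round shallow tray, 78 mm across inside the rim (86 outside). Fixed to the bench, white plastic with a grey floor 3 mm thick and a white rim 4 mm wide, whose top is 6 mm above the bench. Origin: centre of its underside, on the bench (the part rests 3 mm above it); z up, x and y level (round).
- nest_heatsink: Nest for the heatsink: the small oblong shallow tray, 76 x 46 mm inside the rim (84 x 54 outside). Fixed to the bench, white plastic with a grey floor 3 mm thick and a white rim 4 mm wide, whose top is 6 mm above the bench. Origin: centre of its underside, on the bench (the part rests 3 mm above it); z up, x along its 76 mm, y along its 46 mm.
- nest_motor: Nest for the motor: the square shallow tray, 58 x 58 mm inside the rim (66 x 66 outside). Fixed to the bench, white plastic with a grey floor 3 mm thick and a white rim 4 mm wide, whose top is 6 mm above the bench. Origin: centre of its underside, on the bench (the part rests 3 mm above it); z up, x and y square to its sides.
- nest_pulley: Nest for the pulley: the small round shallow tray, 40 mm across inside the rim (48 outside). Fixed to the bench, white plastic with a grey floor 3 mm thick and a white rim 4 mm wide, whose top is 6 mm above the bench. Origin: centre of its underside, on the bench (the part rests 3 mm above it); z up, x and y level (round).
There are look-alikes about, which are no part of the job. What is shaped like the nest_heatsink but blue or yellow is not meant.

How it is judged (in metres and radians):
At the end, for the whole second after the job is handed in: Each of the five parts lies in its own nest: centre within 13 mm (level) of the nest's centre, resting flat on the nest's floor (height right to 2 mm, tilt under 0.06 rad), and stays there (horizontal distance between enclosure_mid and nest_enclosure below 0.013 m and z of enclosure_mid in the frame of nest_enclosure between 0.0145 and 0.0185 m and angle between each of enclosure_mid, wheel_mid, heatsink_mid, motor_mid, pulley_mid's own z axis and vertical below 0.06 rad and horizontal distance between wheel_mid and nest_wheel below 0.013 m and z of wheel_mid in the frame of nest_wheel between 0.0145 and 0.0185 m and horizontal distance between heatsink_mid and nest_heatsink below 0.013 m and z of heatsink_mid in the frame of nest_heatsink between 0.011 and 0.015 m and horizontal distance between motor_mid and nest_motor below 0.013 m and z of motor_mid in the frame of nest_motor between 0.018 and 0.022 m and horizontal distance between pulley_mid and nest_pulley below 0.013 m and z of pulley_mid in the frame of nest_pulley between 0.01 and 0.014 m); the robot touches nothing.
It fails at once if a part topples (tilts more than 0.8 rad from upright) (angle between any of enclosure_mid, wheel_mid, heatsink_mid, motor_mid, pulley_mid's own z axis and vertical above 0.8 rad).
It also fails if it takes over 128 s, if anything falls off the work surface, if the arm or the gripper's body presses on something with over 40 N, if the wrist force passes 120 N, or if a joint passes its speed limit or range.

## Robot

A 7-joint arm with a two-finger parallel gripper is mounted at the origin on the work surface. World frame = base frame: x ahead of the robot, y to its left, z up, the work surface at z = 0. Lengths are in m, angles in degrees, forces in N, time in s.
With the tool pointing down it reaches from about 0.425 to 0.875 m from the base axis. Payload 4.7 kg.
Tool frame: the origin (TCP) lies on the centre line of the jaws, within the pads' length; the fingertips stand 19 mm ahead of it and the grasp point (between the pads) is the TCP; z points along the fingers, y is the line along which they close (so a half turn about z gives the same grasp; the last joint's range is limited). The gripper opens to 87 mm and grips with 3 to 60 N. Pads are 19 mm wide; open, the fingers measure 117 mm over their backs; the gripper's body (75 mm by 190 mm) begins 51 mm behind the grasp point.
Start: joints at [-63.421, 18.392, -4.016, 83.108, 1.295, 78.541, -3.26], TCP at [0.283, 0.585, 0.242] pointing down, gripper open.
Joint ranges: [-163.93, 163.93], [-17.29, 119.83], [-79.2, 71.16], [3.27, 140.29], [-89.18, 269.18], [5.43, 117.66], [-154.24, 154.24]. Speed limits (degrees/s): [147.25, 147.25, 180, 180, 180, 180, 180].

## Interface

Orientations are given as [roll, pitch, yaw] about the fixed x, y, z axes, in that order (R = Rz(yaw) Ry(pitch) Rx(roll)).
In Python, from cell import env, imaging gives the robot as it stands.
- The arm moves only by the shell command python3 -m crank 'ROWS' [OPENING] [FORCE]. ROWS is JSON, a list of rows, each an object of numbers: "x", "y", "z": the shift along the tool's x, y, z in m; "turn": the turn about the tool's z in rad. In form: [{"x": .., "y": .., "z": .., "turn": ..}, ...]. A call has 1 to 12 rows; each row is the pose to reach, as a shift and turn from the pose commanded when the call began, along the tool's axes at that moment; what a row does not reach only later rows make up. A row lasts 1/8 s, in which the tool goes at most 62.5 mm and 10.7 degrees, less where a joint would pass 70% of its speed; a pose out of reach is approached as far as the arm can. A call with a gripper value outside its range is refused whole. OPENING is the finger opening in m, from 0 to 0.087, set as the call begins (- or left out, the last holds). The fingers move at their own pace and stop on an object; FORCE is the grip in N (left out, the last holds). Time passes only in rows, so rows that repeat a pose let the fingers close. It gives the time, the measured TCP pose, the force, the opening and the grip force at its end, in the units of the state.
- env.get_obs(): the state, without advancing time (a new reading comes with each control period).
- imaging.read_camera(name): name is "side" or "top" or "wrist"; returns the picture (400x640x3 uint8, red, green, blue); there is no depth.
- imaging.get_calibration(name): a dict with "camera_matrix" (3x3 intrinsics, pixels), "position" and "attitude" of the camera in the world. Camera axes: x right, y up, looking along -z (the intrinsics and any distortion apply to the point x, -y, -z); pixel columns grow to the right and rows downward; lengths in m; the calibration is good to about 2 mm. A picture is of the moment at which its call begins: read the wrist's pose just before it. get_calibration takes no time and is no camera call; for the wrist camera it gives the pose at the moment of the call.
- env.sign_off(): hands the job in; it is judged then, once.
The state is a dict: "time_s": time; "qpos": joint angles; "joint_velocities": joint speeds; "effort": joint torques, N m; "tool_pos": TCP position; "tool_rot": TCP orientation; "force": force on the tool from outside, world axes, zero at the start; "wrist_torque": the same for the moment, N m; "grip_width": finger opening in m; "grasp_force": force on a finger pad.
Only numpy, scipy, OpenCV 4.12 (cv2) and the standard library are available. Lean on these libraries where they do the work, as an engineer would, in place of code of your own. Each camera call takes 0.05 s, during which the arm holds its last target. There are 200 camera calls.

## Working session

There is one attempt and no reset: what is moved stays moved. The work goes in short steps, Python scripts to look and compute and a shell command to move; the robot and the scene stay as the last step left them, time stands still between calls to the robot, and variables do not carry over. Pictures are saved under pics/ and viewed, at most 14 in all, crops included, and the job is handed in when it is done.

```bash
mkdir -p pics; ls; python3 - <<'E'
from cell import env, imaging
import cv2
o=env.get_obs(); print(o)
for n in ("top","side"):
    im=imaging.read_camera(n); cv2.imwrite(f"pics/{n}0.png",im[:,:,::-1]); print(n,imaging.get_calibration(n))
print(imaging.get_calibration("wrist"))
E
```

```text
pics
{'time_s': 0.0, 'qpos': array([-63.41948981,  18.43784019,  -4.01505339,  83.17606256,
         1.29627481,  78.54023656,  -3.26148388]), 'joint_velocities': array([ 0.05550585,  0.11499309,  0.03270949,  0.07670702, -0.03006076,
        0.03873429,  0.08175842]), 'effort': array([-2.78246225e-04, -4.91281772e+01, -4.03993204e-01, -3.12524021e+01,
       -6.38613151e-02,  4.40274342e-02,  1.85097238e-04]), 'tool_pos': array([0.28244909, 0.58484394, 0.24046507]), 'tool_rot': array([-1.79891174e+02,  7.21084159e-03,  1.54227589e+02]), 'force': array([-0.41713529,  0.19382949,  0.11327425]), 'wrist_torque': array([ 0.07046995,  0.00719323, -0.02508238]), 'grasp_force': 0.0, 'grip_width': 0.08702264905069339}
top {'camera_matrix': array([[490.35653729,   0.        , 323.59173428],
       [  0.        , 490.35653729, 197.46948841],
       [  0.        ,   0.        ,   1.        ]]), 'position': array([0.44030218, 0.00624531, 1.17213258]), 'attitude': array([  5.47959736,  -0.80113226, -90.94212452])}
side {'camera_matrix': array([[393.08811072,   0.        , 316.27057742],
       [  0.        , 393.08811072, 197.13306034],
       [  0.        ,   0.        ,   1.        ]]), 'position': array([ 0.08201537, -0.56678781,  0.46296201]), 'attitude': array([ 62.52732269,  -0.68984283, -40.3508109 ])}
{'camera_matrix': array([[334.38721622,   0.        , 313.41318555],
       [  0.        , 334.38721622, 202.30572034],
       [  0.        ,   0.        ,   1.        ]]), 'position': array([0.22056909, 0.61524064, 0.38438694]), 'attitude': array([-14.42684725,   0.07767389,  64.22476479])}
```

View pics/top0.png

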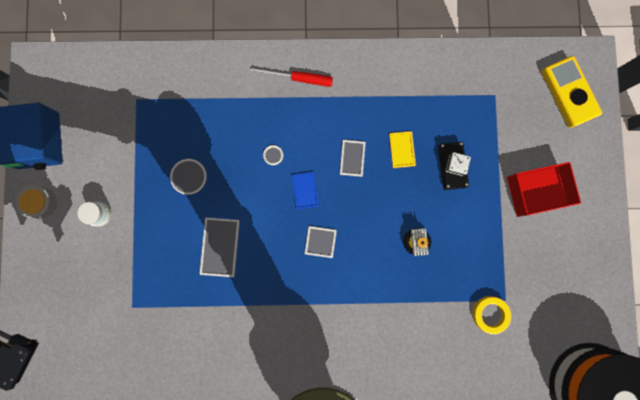

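View pics/side0.png

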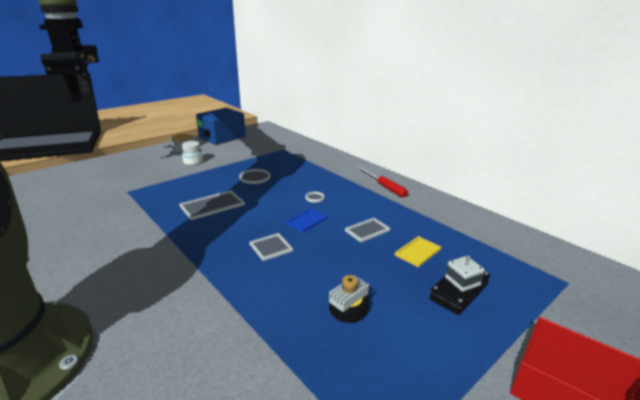

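The top view shows the motor-on-enclosure pile at (455,163) and the pulley/heatsink/wheel pile at (418,240). The nests are: wheel (188,176), enclosure (219,247), pulley (273,155), motor (320,242). Candidates for the heatsink nest are the white-rimmed tray at (352,158), the blue one at (305,190) and the yellow one at (402,149). I choose the white-rimmed one.

```bash
cat > h.py <<'E'
import numpy as np, cv2
from scipy.spatial.transform import Rotation as R
from cell import env, imaging
def snap(n):
    c=imaging.get_calibration(n); return imaging.read_camera(n), c
def cast(c,uv,z):
    uv=np.atleast_2d(uv).astype(float); K=c["camera_matrix"]
    d=np.c_[(uv[:,0]-K[0,2])/K[0,0],-(uv[:,1]-K[1,2])/K[1,1],-np.ones(len(uv))]
    d=R.from_euler("xyz",c["attitude"],degrees=True).apply(d); p=np.array(c["position"])
    return p+d*((z-p[2])/d[:,2])[:,None]
def proj(c,P):
    K=c["camera_matrix"]; q=R.from_euler("xyz",c["attitude"],degrees=True).inv().apply(np.atleast_2d(P)-c["position"])
    return np.c_[K[0,2]-K[0,0]*q[:,0]/q[:,2],K[1,2]+K[1,1]*q[:,1]/q[:,2]]
def blobs(c,mask,z,amin=60):
    """contours cast to plane z: pixel centre, world centre, size mm, long-axis angle"""
    out=[]
    for k in cv2.findContours(mask.astype(np.uint8),cv2.RETR_EXTERNAL,cv2.CHAIN_APPROX_NONE)[0]:
        if cv2.contourArea(k)<amin: continue
        w=cast(c,k[:,0],z)[:,:2]; (cx,cy),(a,b),t=cv2.minAreaRect((w*1000).astype(np.float32))
        if a<b: a,b,t=b,a,t+90
        print("px",k[:,0].mean(0).round(1),"xy",round(cx/1000,4),round(cy/1000,4),"size",round(a),round(b),"ang",round((t+90)%180-90,1))
        out.append((cx,cy,a,b,t))
    return out
def move(x,y,yaw=None,z=None):
    """print shift in tool axes to world target"""
    o=env.get_obs(); r=R.from_euler("xyz",o["tool_rot"],degrees=True)
    p=o["tool_pos"]; s=r.inv().apply(np.array([x,y,p[2] if z is None else z])-p)
    w=o["tool_rot"][2]; print("t",round(o["time_s"],2),"pos",p.round(4),"rot",o["tool_rot"].round(2),"shift",s.round(4))
    if yaw is not None:  # yaw: world angle of the closing line (tool y), mod 180
        ya=np.degrees(np.arctan2(*r.as_matrix()[[1,0],1])); d=-((yaw-ya+90)%180-90); print("turn(rad, about tool z)",round(np.radians(d),4),"deg",round(d,1),"q7",o["qpos"][6].round(1))
E
python3 - <<'E'
from h import *
im,c=snap("top")
hsv=cv2.cvtColor(im,cv2.COLOR_RGB2HSV)
m=(hsv[...,1]<110); r=np.zeros_like(m); r[100:304,138:494]=1; m&=r
blobs(c,m,0.006)
cv2.imwrite("pics/c1.png",cv2.resize(im[110:290,160:500],None,fx=2.35,fy=2.35,interpolation=cv2.INTER_CUBIC)[:,:,::-1])
cv2.imwrite("pics/m1.png",m*255)
E
```

```text
px [421.2 302.2] xy 0.3004 -0.2374 size 312 15 ang -88.0
px [417.9 241.7] xy 0.4436 -0.232 size 64 62 ang -1.0
px [320.1 241.5] xy 0.4472 -0.002 size 70 70 ang 80.8
px [219.2 246.8] xy 0.4388 0.2364 size 137 84 ang -5.3
px [188.1 176.3] xy 0.6084 0.3113 size 87 86 ang 0.4
px [272.8 154.8] xy 0.6564 0.1081 size 49 48 ang -0.5
px [453.9 165.1] xy 0.6257 -0.3324 size 110 73 ang 4.8
px [352.2 157.7] xy 0.6474 -0.0823 size 88 58 ang -6.1[ WARN:0@0.405] global loadsave.cpp:1063 imwrite_ Unsupported depth image for selected encoder is fallbacked to CV_8U.
```

View pics/c1.png

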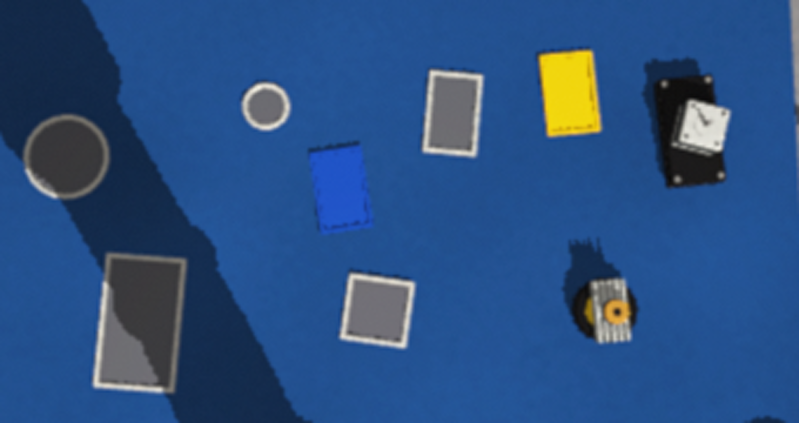

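The crop confirms it: at crop pixel (453,113) there is a white rim with a grey floor, while the yellow plate is at (570,93) and the blue at (340,188). So the white-rimmed tray is nest_heatsink. Next I need the first target for the wheel pile.

```bash
python3 - <<'E'
from h import *
c=imaging.get_calibration("top")
f=lambda p: np.array(p)/2.35+[160,110]
print("pulley",cast(c,f([616,312]),.065))
h=cast(c,f([[590,281],[626,278],[633,341],[598,343]]),.047)[:,:2]; print("heat",h.mean(0),h)
m=cast(c,f([[686,97],[731,105],[720,153],[676,145]]),.061)[:,:2]; print("motor",m.mean(0),m)
a=np.degrees(np.arctan2(*(h[0]+h[1]-h[2]-h[3])[::-1])); print("heat long ang",a)
move(.47,.2,None,.22); move(.44,-.235,a+90,.18)
E
```

```text
pulley [[ 0.44030635 -0.23146705  0.065     ]]
heat [ 0.44166528 -0.23121831] [[ 0.47087801 -0.21092868]
 [ 0.47324029 -0.24631991]
 [ 0.41195112 -0.25091514]
 [ 0.41059168 -0.21670951]]
motor [ 0.62119235 -0.32450955] [[ 0.64915547 -0.30869904]
 [ 0.64059255 -0.35268377]
 [ 0.59325692 -0.33973888]
 [ 0.60176449 -0.2969165 ]]
heat long ang 4.878179564524173
t 0.15 pos [0.2825 0.585  0.2407] rot [-1.7991e+02  1.0000e-02  1.5423e+02] shift [-0.3362 -0.2651  0.0211]
t 0.15 pos [0.2825 0.585  0.2407] rot [-1.7991e+02  1.0000e-02  1.5423e+02] shift [-0.4983 -0.6698  0.0617]
turn(rad, about tool z) -0.5349 deg -30.6 q7 -3.3
```

```bash
python3 -m crank '[{"x":-0.336,"y":-0.265,"z":0.02},{"x":-0.336,"y":-0.265,"z":0.02},{"x":-0.336,"y":-0.265,"z":0.02},{"x":-0.336,"y":-0.265,"z":0.02},{"x":-0.336,"y":-0.265,"z":0.02},{"x":-0.336,"y":-0.265,"z":0.02},{"x":-0.336,"y":-0.265,"z":0.02},{"x":-0.498,"y":-0.67,"z":0.06,"turn":-0.535},{"x":-0.498,"y":-0.67,"z":0.06,"turn":-0.535},{"x":-0.498,"y":-0.67,"z":0.06,"turn":-0.535},{"x":-0.498,"y":-0.67,"z":0.06,"turn":-0.535},{"x":-0.498,"y":-0.67,"z":0.06,"turn":-0.535}]'; python3 -c "
from h import *
move(.44,-.235,94.9,.18)"
```

```text
t 0.15 pos [0.2825 0.585  0.2407] rot [-1.7991e+02  1.0000e-02  1.5423e+02] shift [-0.4983 -0.6698  0.0617]
turn(rad, about tool z) -0.5353 deg -30.7 q7 -3.3invalid input
```

```bash
python3 -m crank '[{"x":-0.336,"y":-0.265,"z":0.02,"turn":0},{"x":-0.336,"y":-0.265,"z":0.02,"turn":0},{"x":-0.336,"y":-0.265,"z":0.02,"turn":0},{"x":-0.336,"y":-0.265,"z":0.02,"turn":0},{"x":-0.336,"y":-0.265,"z":0.02,"turn":0},{"x":-0.336,"y":-0.265,"z":0.02,"turn":0},{"x":-0.336,"y":-0.265,"z":0.02,"turn":0},{"x":-0.498,"y":-0.67,"z":0.06,"turn":-0.535},{"x":-0.498,"y":-0.67,"z":0.06,"turn":-0.535},{"x":-0.498,"y":-0.67,"z":0.06,"turn":-0.535},{"x":-0.498,"y":-0.67,"z":0.06,"turn":-0.535},{"x":-0.498,"y":-0.67,"z":0.06,"turn":-0.535}]'; python3 -c "
from h import *
move(.44,-.235,94.9,.18)"
```

```text
time_s: 1.65
tool_pos: [0.4492, -0.0993, 0.1941]
tool_rot: [180.0, 0.0, -175.1]
force: [0.5, 0.6, -0.6]
grip_width: 0.087
grasp_force: 0.0
t 1.65 pos [ 0.4492 -0.0993  0.1941] rot [ 1.7997e+02  5.0000e-02 -1.7509e+02] shift [ 0.0208 -0.1344  0.014 ]
turn(rad, about tool z) 0.0002 deg 0.0 q7 102.0
```

```bash
python3 -m crank '[{"x":0.02,"y":-0.134,"z":0.014,"turn":0},{"x":0.02,"y":-0.134,"z":0.014,"turn":0},{"x":0.02,"y":-0.134,"z":0.014,"turn":0},{"x":0.02,"y":-0.134,"z":0.014,"turn":0}]'; python3 - <<'E'
from h import *
im,c=snap("wrist"); print(c["position"],c["attitude"]); cv2.imwrite("pics/w1.png",im[:,:,::-1])
print(proj(c,[[.44,-.2315,.065],[.4417,-.2312,.047],[.4436,-.232,.027]]))
move(.44,-.2315,94.9,.071)
E
```

```text
time_s: 2.15
tool_pos: [0.4408, -0.2329, 0.1799]
tool_rot: [180.0, -0.0, -175.2]
force: [-0.6, 0.6, -1.0]
grip_width: 0.087
grasp_force: 0.0
[ 0.37246245 -0.23794856  0.3237844 ] [-1.43929101e+01 -4.29173426e-02  9.47779949e+01]
[[314.17158479 204.03633809]
 [314.29269127 200.63654276]
 [313.17234003 197.23713305]]
t 2.2 pos [ 0.4413 -0.2315  0.18  ] rot [ 1.7994e+02 -2.0000e-02 -1.7507e+02] shift [1.30e-03 1.00e-04 1.09e-01]
turn(rad, about tool z) 0.0005 deg 0.0 q7 121.1
```

View pics/w1.png

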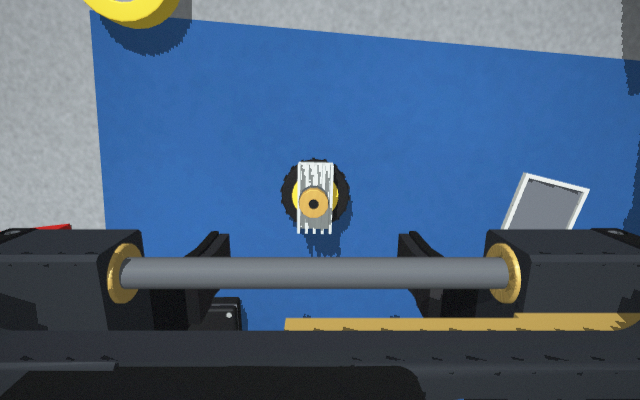

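The wrist view has the pulley hole at (314,204), exactly where it projects, and the heatsink centred at about (316,198). I'll descend on the pulley.

```bash
python3 -m crank '[{"x":0.001,"y":0,"z":0.05,"turn":0},{"x":0.001,"y":0,"z":0.085,"turn":0},{"x":0.001,"y":0,"z":0.1,"turn":0},{"x":0.001,"y":0,"z":0.109,"turn":0},{"x":0.001,"y":0,"z":0.109,"turn":0}]' 0.05 12 && python3 -m crank '[{"x":0,"y":0,"z":0,"turn":0},{"x":0,"y":0,"z":0,"turn":0},{"x":0,"y":0,"z":0,"turn":0},{"x":0,"y":0,"z":0,"turn":0}]' 0.01 12
python3 - <<'E'
from h import *
move(.6564,.1081,None,.16)
E
```

```text
time_s: 2.82
tool_pos: [0.4407, -0.2325, 0.0716]
tool_rot: [-180.0, 0.0, -175.1]
force: [-0.3, -0.1, 0.3]
grip_width: 0.0518
grasp_force: 0.0
time_s: 3.32
tool_pos: [0.4404, -0.233, 0.0715]
tool_rot: [-180.0, 0.0, -175.1]
force: [-0.2, -0.2, 1.5]
grip_width: 0.0235
grasp_force: 12.0
t 3.33 pos [ 0.4404 -0.233   0.0715] rot [-1.8000e+02  3.0000e-02 -1.7512e+02] shift [-0.2443  0.3215 -0.0883]
```

```bash
python3 -m crank '[{"x":0,"y":0,"z":-0.025,"turn":0},{"x":0,"y":0,"z":-0.06,"turn":0},{"x":-0.244,"y":0.3215,"z":-0.06,"turn":0},{"x":-0.244,"y":0.3215,"z":-0.06,"turn":0},{"x":-0.244,"y":0.3215,"z":-0.06,"turn":0},{"x":-0.244,"y":0.3215,"z":-0.06,"turn":0},{"x":-0.244,"y":0.3215,"z":-0.06,"turn":0},{"x":-0.244,"y":0.3215,"z":-0.06,"turn":0},{"x":-0.244,"y":0.3215,"z":-0.06,"turn":0},{"x":-0.244,"y":0.3215,"z":-0.06,"turn":0},{"x":-0.244,"y":0.3215,"z":-0.06,"turn":0}]'
python3 - <<'E'
from h import *
im,c=snap("wrist"); cv2.imwrite("pics/w2.png",im[:,:,::-1])
print(proj(c,[[.6564,.1081,.006]]))
hsv=cv2.cvtColor(im,cv2.COLOR_RGB2HSV); m=(hsv[...,1]<90); m[225:]=0
blobs(c,m,.006,200)
move(.6564,.1081,None,.028)
E
```

```text
time_s: 4.7
tool_pos: [0.6555, 0.1067, 0.1308]
tool_rot: [-179.9, -0.1, -175.2]
force: [0.0, 0.5, 0.5]
grip_width: 0.023
grasp_force: 12.0
[[314.16447848 203.13951901]]
px [314.3 200.6] xy 0.6529 0.108 size 47 43 ang -85.2
px [ 80.8 168. ] xy 0.6455 -0.082 size 85 57 ang -6.3
px [570.2 161.7] xy 0.6067 0.3104 size 88 85 ang -85.2
px [504.5   7.9] xy 0.5034 0.2306 size 83 17 ang -85.2
t 4.75 pos [0.6554 0.1062 0.1311] rot [-1.7994e+02 -4.0000e-02 -1.7525e+02] shift [-0.0012  0.0019  0.1031]
```

View pics/w2.png

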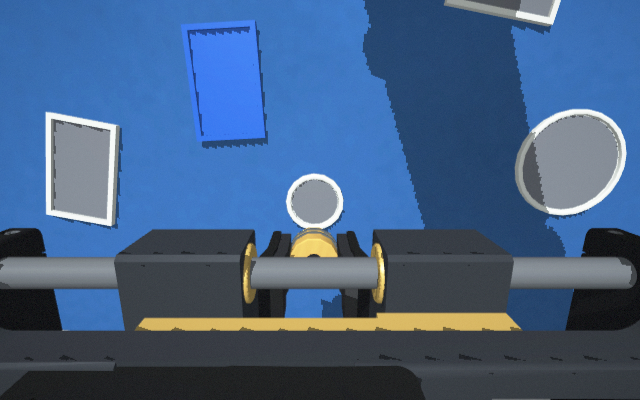

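The wrist view shows the pulley held upright at (314,245), with the nest ring at (314,201) agreeing with the top camera. I'll lower and release.

```bash
python3 -m crank '[{"x":-0.001,"y":0.002,"z":0.05,"turn":0},{"x":-0.001,"y":0.002,"z":0.085,"turn":0},{"x":-0.001,"y":0.002,"z":0.098,"turn":0},{"x":-0.001,"y":0.002,"z":0.103,"turn":0},{"x":-0.001,"y":0.002,"z":0.1035,"turn":0},{"x":-0.001,"y":0.002,"z":0.1035,"turn":0}]' && python3 -m crank '[{"x":0,"y":0,"z":0,"turn":0},{"x":0,"y":0,"z":0,"turn":0},{"x":0,"y":0,"z":-0.015,"turn":0},{"x":0,"y":0,"z":-0.06,"turn":0},{"x":0,"y":0,"z":-0.12,"turn":0}]' 0.045
python3 - <<'E'
from h import *
im,c=snap("wrist"); cv2.imwrite("pics/w3.png",im[:,:,::-1])
hsv=cv2.cvtColor(im,cv2.COLOR_RGB2HSV); m=(hsv[...,1]<90); m[225:]=0
blobs(c,m,.006,200)
m=cv2.inRange(hsv,(10,80,60),(30,255,255))>0; m[225:]=0; blobs(c,m,.021,30)
move(.4424,-.232,94,.16)
E
```

```text
time_s: 5.5
tool_pos: [0.6578, 0.1104, 0.0293]
tool_rot: [180.0, 0.1, -175.1]
force: [0.0, -0.0, -0.7]
grip_width: 0.0231
grasp_force: 12.0
time_s: 6.12
tool_pos: [0.6558, 0.1102, 0.1486]
tool_rot: [-180.0, -0.1, -175.1]
force: [0.6, -0.5, 0.8]
grip_width: 0.045
grasp_force: 0.0
px [310.1 196. ] xy 0.6551 0.1083 size 48 47 ang 3.6
px [ 90.4 164.3] xy 0.6455 -0.0823 size 85 57 ang -6.1
px [550.6 158.7] xy 0.6063 0.3105 size 87 86 ang -77.3
px [488.1  10.8] xy 0.5006 0.2308 size 84 22 ang -85.1
px [313.6 201.6] xy 0.6561 0.111 size 23 23 ang 4.9
t 6.17 pos [0.6611 0.1105 0.1595] rot [ 179.88    0.74 -175.14] shift [ 0.2469 -0.3227 -0.0044]
turn(rad, about tool z) 0.015 deg 0.9 q7 91.6
```

```bash
python3 -m crank '[{"x":0.247,"y":-0.323,"z":-0.01,"turn":0},{"x":0.247,"y":-0.323,"z":-0.01,"turn":0},{"x":0.247,"y":-0.323,"z":-0.01,"turn":0},{"x":0.247,"y":-0.323,"z":-0.01,"turn":0},{"x":0.247,"y":-0.323,"z":-0.01,"turn":0},{"x":0.247,"y":-0.323,"z":-0.01,"turn":0},{"x":0.247,"y":-0.323,"z":-0.01,"turn":0},{"x":0.247,"y":-0.323,"z":-0.01,"turn":0},{"x":0.247,"y":-0.323,"z":-0.01,"turn":0},{"x":0.247,"y":-0.323,"z":-0.01,"turn":0}]' 0.06
python3 - <<'E'
from h import *
im,c=snap("wrist")
hsv=cv2.cvtColor(im,cv2.COLOR_RGB2HSV); m=((hsv[...,1]<60)&(hsv[...,2]>70)).astype(np.uint8); m[:120]=0;m[245:]=0;m[:,:240]=0;m[:,390:]=0
m=cv2.morphologyEx(m,cv2.MORPH_CLOSE,np.ones((7,7)))
b=blobs(c,m,.047,200)
v=im.copy(); v[m>0]=(255,0,0); cv2.imwrite("pics/w4.png",np.hstack([im[120:270,220:420],v[120:270,220:420]])[:,:,::-1])
x,y,_,_,t=max(b,key=lambda q:q[2]); move(x/1000,y/1000,t+90,.051)
E
```

```text
time_s: 7.42
tool_pos: [0.439, -0.2312, 0.1579]
tool_rot: [180.0, 0.0, -175.0]
force: [0.4, 0.2, -0.3]
grip_width: 0.0596
grasp_force: 0.0
px [312.4 205.4] xy 0.4392 -0.2311 size 64 31 ang 4.2
t 7.47 pos [ 0.4389 -0.2313  0.1577] rot [ 1.8000e+02  1.0000e-02 -1.7497e+02] shift [-0.0003  0.0002  0.1067]
turn(rad, about tool z) 0.0153 deg 0.9 q7 122.0
```

View pics/w4.png

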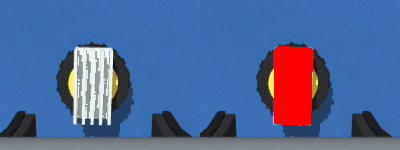

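```bash
python3 -m crank '[{"x":0,"y":0,"z":0.05,"turn":0.015},{"x":0,"y":0,"z":0.085,"turn":0.015},{"x":0,"y":0,"z":0.1,"turn":0.015},{"x":0,"y":0,"z":0.1065,"turn":0.015},{"x":0,"y":0,"z":0.1065,"turn":0.015}]' && python3 -m crank '[{"x":0,"y":0,"z":0,"turn":0},{"x":0,"y":0,"z":0,"turn":0},{"x":0,"y":0,"z":0,"turn":0},{"x":0,"y":0,"z":0,"turn":0}]' 0.02 15
python3 - <<'E'
from h import *
move(.646,-.0823,84,.12)
E
```

```text
time_s: 8.1
tool_pos: [0.4388, -0.2327, 0.0518]
tool_rot: [-180.0, 0.0, -176.0]
force: [0.2, -0.2, 1.0]
grip_width: 0.0599
grasp_force: 0.0
time_s: 8.6
tool_pos: [0.4383, -0.2325, 0.0515]
tool_rot: [180.0, 0.0, -176.0]
force: [-0.4, 0.8, 2.0]
grip_width: 0.0294
grasp_force: 15.0
t 8.6 pos [ 0.4383 -0.2325  0.0515] rot [ 1.7999e+02  3.0000e-02 -1.7598e+02] shift [-0.2178  0.1353 -0.0684]
turn(rad, about tool z) 0.1749 deg 10.0 q7 128.0
```

```bash
python3 -m crank '[{"x":0,"y":0,"z":-0.025,"turn":0},{"x":0,"y":0,"z":-0.068,"turn":0},{"x":-0.218,"y":0.1355,"z":-0.068,"turn":0.175},{"x":-0.218,"y":0.1355,"z":-0.068,"turn":0.175},{"x":-0.218,"y":0.1355,"z":-0.068,"turn":0.175},{"x":-0.218,"y":0.1355,"z":-0.068,"turn":0.175},{"x":-0.218,"y":0.1355,"z":-0.068,"turn":0.175},{"x":-0.218,"y":0.1355,"z":-0.068,"turn":0.175},{"x":-0.218,"y":0.1355,"z":-0.068,"turn":0.175}]'
python3 -c "
from h import *
move(.646,-.0823,84,.028)"
```

```text
time_s: 9.72
tool_pos: [0.6447, -0.0842, 0.1192]
tool_rot: [-180.0, -0.0, 173.8]
force: [0.0, -0.3, -1.8]
grip_width: 0.0298
grasp_force: 15.0
t 9.72 pos [ 0.6447 -0.0842  0.1192] rot [-1.7996e+02 -4.0000e-02  1.7383e+02] shift [-0.0011  0.0021  0.0912]
turn(rad, about tool z) -0.0029 deg -0.2 q7 100.7
```

```bash
python3 -m crank '[{"x":-0.001,"y":0.001,"z":0.05,"turn":0},{"x":-0.001,"y":0.001,"z":0.08,"turn":0},{"x":-0.001,"y":0.001,"z":0.089,"turn":0},{"x":-0.001,"y":0.001,"z":0.0915,"turn":0},{"x":-0.001,"y":0.001,"z":0.0915,"turn":0}]' && python3 -m crank '[{"x":0,"y":0,"z":0,"turn":0},{"x":0,"y":0,"z":0,"turn":0},{"x":0,"y":0,"z":-0.015,"turn":0},{"x":0,"y":0,"z":-0.06,"turn":0},{"x":0,"y":0,"z":-0.12,"turn":0},{"x":0,"y":0,"z":-0.12,"turn":0}]' 0.05
python3 - <<'E'
from h import *
im,c=snap("wrist"); cv2.imwrite("pics/w5.png",im[60:300,120:520,::-1])
t,ct=snap("top"); 
hsv=cv2.cvtColor(t,cv2.COLOR_RGB2HSV); m=(hsv[...,2]<45); m[:220]=0;m[265:]=0;m[:,:390]=0;m[:,445:]=0
print("dark(wheel+shadow)"); blobs(ct,m,.027,100)
m=(hsv[...,1]<130)|((hsv[...,0]>15)&(hsv[...,0]<40)); m[:220]=0;m[265:]=0;m[:,:390]=0;m[:,445:]=0
print("wheel"); blobs(ct,m,.02,100)
move(.4436,-.232,94,.15)
E
```

```text
time_s: 10.35
tool_pos: [0.648, -0.0818, 0.0293]
tool_rot: [180.0, 0.1, 174.0]
force: [1.0, -0.8, -0.1]
grip_width: 0.0297
grasp_force: 15.0
time_s: 11.1
tool_pos: [0.651, -0.0824, 0.1551]
tool_rot: [179.9, 0.7, 174.0]
force: [-0.2, 0.7, 0.1]
grip_width: 0.0498
grasp_force: 0.0
dark(wheel+shadow)
px [416.5 241.1] xy 0.4447 -0.2266 size 61 58 ang 43.6
wheel
px [417.1 241.2] xy 0.4435 -0.2292 size 61 58 ang 89.0
t 11.2 pos [ 0.6478 -0.0812  0.1494] rot [1.7996e+02 1.5000e-01 1.7400e+02] shift [ 0.1873 -0.1713 -0.0012]
turn(rad, about tool z) -0.1746 deg -10.0 q7 100.0
```

View pics/w5.png

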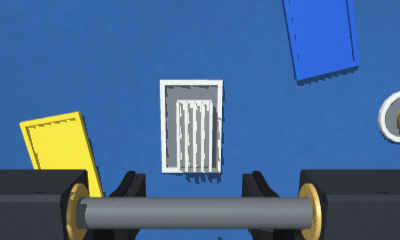

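```bash
python3 - <<'E'
from h import *
im,c=snap("wrist"); 
f=im[100:250,230:390]; cv2.imwrite("pics/w6.png",cv2.resize(f,None,fx=4,fy=4,interpolation=cv2.INTER_CUBIC)[:,:,::-1])
hsv=cv2.cvtColor(im,cv2.COLOR_RGB2HSV); m=(hsv[...,1]<90); m[235:]=0; m[:,:250]=0;m[:,380:]=0; blobs(c,m,.006,200)
np.save("c6.npy",c,allow_pickle=True)
E
```

```text
px [309.8 189.2] xy 0.6428 -0.0831 size 80 54 ang -6.1
```

View pics/w6.png

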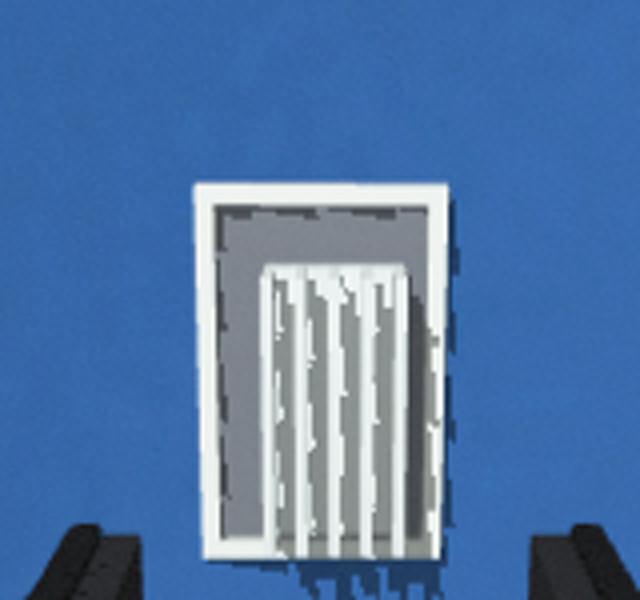

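```bash
python3 - <<'E'
from h import *
c=np.load("c6.npy",allow_pickle=True).item(); f=lambda p: np.array(p)/4+[230,100]
n=cast(c,f([[194,183],[449,183],[441,560],[203,560]]),.006)[:,:2]
h=cast(c,f([[262,270],[407,270],[405,557],[270,557]]),.023)[:,:2]
print(n.mean(0),h.mean(0),np.linalg.norm(h[0]-h[3]),np.linalg.norm(n[0]-n[3]),(h.mean(0)-n.mean(0)))
h=cast(c,f([[262,270],[407,270],[405,557],[270,557]]),.026)[:,:2];print(h.mean(0)-n.mean(0),np.linalg.norm(h[0]-h[3]))
E
```

```text
[ 0.64606237 -0.08294445] [ 0.65076191 -0.08032013] 0.06202358952529451 0.0852367137696391 [0.00469954 0.00262432]
[0.00390303 0.00269951] 0.06133462692626401
```

The heatsink sits (4.7, 2.6) mm off the nest centre, inside the rim (8 mm clearance). Next is the wheel.

```bash
python3 -m crank '[{"x":0.187,"y":-0.171,"z":0,"turn":-0.175},{"x":0.187,"y":-0.171,"z":0,"turn":-0.175},{"x":0.187,"y":-0.171,"z":0,"turn":-0.175},{"x":0.187,"y":-0.171,"z":0,"turn":-0.175},{"x":0.187,"y":-0.171,"z":0,"turn":-0.175},{"x":0.187,"y":-0.171,"z":0,"turn":-0.175},{"x":0.187,"y":-0.171,"z":0,"turn":-0.175},{"x":0.187,"y":-0.171,"z":0,"turn":-0.175}]' 0.085
python3 - <<'E'
from h import *
im,c=snap("wrist"); cv2.imwrite("pics/w7.png",im[100:300,200:440,::-1])
hsv=cv2.cvtColor(im,cv2.COLOR_RGB2HSV); m=cv2.inRange(hsv,(18,100,80),(35,255,255))>0; m[:120]=0;m[245:]=0;m[:,:220]=0;m[:,400:]=0
print("hub");blobs(c,m,.027,100)
m=hsv[...,2]<70; m[:120]=0;m[230:]=0;m[:,:240]=0;m[:,390:]=0
print("tyre");b=blobs(c,m,.027,100)
move(b[0][0]/1000,b[0][1]/1000,None,.024)
E
```

```text
time_s: 12.25
tool_pos: [0.4442, -0.2307, 0.1474]
tool_rot: [-180.0, -0.0, -175.8]
force: [0.1, 0.7, 0.5]
grip_width: 0.0846
grasp_force: 0.0
hub
px [312.3 200. ] xy 0.4418 -0.2309 size 42 42 ang 4.2
tyre
px [312.5 196.5] xy 0.4368 -0.2309 size 62 59 ang -85.8
t 12.3 pos [ 0.444  -0.2309  0.1474] rot [-1.7998e+02 -4.0000e-02 -1.7587e+02] shift [0.0071 0.0006 0.1234]
```

View pics/w7.png

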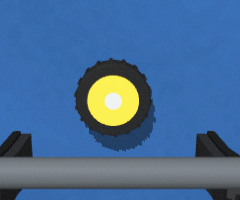

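The wheel is alone, hub at (312,200) in the full image.

```bash
python3 -m crank '[{"x":0.002,"y":0,"z":0.05,"turn":0},{"x":0.002,"y":0,"z":0.09,"turn":0},{"x":0.002,"y":0,"z":0.115,"turn":0},{"x":0.002,"y":0,"z":0.123,"turn":0},{"x":0.002,"y":0,"z":0.123,"turn":0}]' && python3 -m crank '[{"x":0,"y":0,"z":0,"turn":0},{"x":0,"y":0,"z":0,"turn":0},{"x":0,"y":0,"z":0,"turn":0},{"x":0,"y":0,"z":0,"turn":0}]' 0.05 20
python3 - <<'E'
from h import *
move(.6065,.311,None,.11)
E
```

```text
time_s: 12.92
tool_pos: [0.4416, -0.2318, 0.0248]
tool_rot: [-180.0, -0.0, -176.0]
force: [0.7, -0.9, 0.5]
grip_width: 0.0849
grasp_force: 0.0
time_s: 13.42
tool_pos: [0.4418, -0.2318, 0.0253]
tool_rot: [180.0, 0.1, -176.0]
force: [-0.1, 1.3, 4.8]
grip_width: 0.0617
grasp_force: 20.0
t 13.43 pos [ 0.4418 -0.2318  0.0253] rot [ 1.7999e+02  6.0000e-02 -1.7597e+02] shift [-0.2025  0.5299 -0.0844]
```

```bash
python3 -m crank '[{"x":0,"y":0,"z":-0.025,"turn":0},{"x":0,"y":0,"z":-0.085,"turn":0},{"x":-0.2025,"y":0.53,"z":-0.085,"turn":0},{"x":-0.2025,"y":0.53,"z":-0.085,"turn":0},{"x":-0.2025,"y":0.53,"z":-0.085,"turn":0},{"x":-0.2025,"y":0.53,"z":-0.085,"turn":0},{"x":-0.2025,"y":0.53,"z":-0.085,"turn":0},{"x":-0.2025,"y":0.53,"z":-0.085,"turn":0},{"x":-0.2025,"y":0.53,"z":-0.085,"turn":0},{"x":-0.2025,"y":0.53,"z":-0.085,"turn":0},{"x":-0.2025,"y":0.53,"z":-0.085,"turn":0},{"x":-0.2025,"y":0.53,"z":-0.085,"turn":0}]' && python3 -m crank '[{"x":0,"y":0,"z":0,"turn":0},{"x":0,"y":0,"z":0,"turn":0}]'
python3 -c "
from h import *
move(.606,.311,None,.0285)"
```

```text
time_s: 14.92
tool_pos: [0.6044, 0.3185, 0.108]
tool_rot: [179.9, -0.1, -175.5]
force: [-0.9, -1.0, -2.4]
grip_width: 0.0619
grasp_force: 20.0
time_s: 15.18
tool_pos: [0.6063, 0.3085, 0.1096]
tool_rot: [-179.9, -0.0, -176.1]
force: [0.3, -0.3, -0.7]
grip_width: 0.0617
grasp_force: 20.0
t 15.18 pos [0.6063 0.3085 0.1096] rot [-1.7992e+02 -3.0000e-02 -1.7614e+02] shift [0.0001 0.0027 0.0811]
```

```bash
python3 -m crank '[{"x":0,"y":0,"z":0.04,"turn":0},{"x":0,"y":0,"z":0.07,"turn":0},{"x":0,"y":0,"z":0.079,"turn":0},{"x":0,"y":0,"z":0.081,"turn":0},{"x":0,"y":0,"z":0.081,"turn":0}]' && python3 -m crank '[{"x":0,"y":0,"z":0,"turn":0},{"x":0,"y":0,"z":0,"turn":0},{"x":0,"y":0,"z":0,"turn":0},{"x":0,"y":0,"z":-0.015,"turn":0},{"x":0,"y":0,"z":-0.06,"turn":0},{"x":0,"y":0,"z":-0.12,"turn":0},{"x":0,"y":0,"z":-0.12,"turn":0},{"x":0,"y":0,"z":-0.12,"turn":0}]' 0.08
python3 - <<'E'
from h import *
im,c=snap("wrist"); cv2.imwrite("pics/w8.png",im[:,:,::-1])
hsv=cv2.cvtColor(im,cv2.COLOR_RGB2HSV); m=(hsv[...,1]<90); m[230:]=0
print("nests");blobs(c,m,.006,200)
m=cv2.inRange(hsv,(18,100,60),(35,255,255))>0; m[245:]=0; print("hub");blobs(c,m,.030,100)
move(.621,-.325,None,.16)
E
```

```text
time_s: 15.8
tool_pos: [0.6072, 0.3111, 0.0303]
tool_rot: [179.9, 0.1, -176.0]
force: [-0.3, 0.5, -1.3]
grip_width: 0.0616
grasp_force: 20.0
time_s: 16.8
tool_pos: [0.6063, 0.3112, 0.1498]
tool_rot: [180.0, 0.1, -176.0]
force: [-0.9, 0.2, -1.2]
grip_width: 0.08
grasp_force: 0.0
nests
px [ 87.4 221.8] xy 0.6411 0.1089 size 49 20 ang -86.0
px [313.1 194.5] xy 0.5999 0.3113 size 85 74 ang -86.0
px [555.  120.6] xy 0.5294 0.5175 size 186 171 ang 4.0
px [225.8  32.4] xy 0.477 0.2324 size 81 55 ang 84.6
hub
px [313.5 204. ] xy 0.6074 0.3122 size 42 42 ang 4.0
t 16.85 pos [0.6056 0.3109 0.1484] rot [-1.7999e+02 -5.0000e-02 -1.7597e+02] shift [ 0.0293 -0.6355 -0.0115]
```

View pics/w8.png

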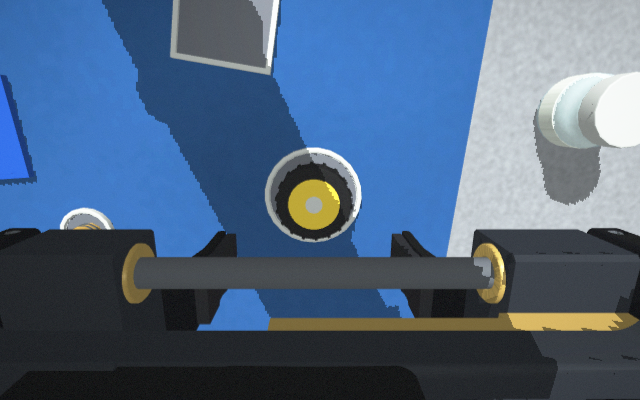

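The wheel lies inside its nest, hub at (313,204), within 2 mm. Next is the motor.

```bash
python3 -m crank '[{"x":0.029,"y":-0.635,"z":-0.015,"turn":0.25},{"x":0.029,"y":-0.635,"z":-0.015,"turn":0.25},{"x":0.029,"y":-0.635,"z":-0.015,"turn":0.25},{"x":0.029,"y":-0.635,"z":-0.015,"turn":0.25},{"x":0.029,"y":-0.635,"z":-0.015,"turn":0.25},{"x":0.029,"y":-0.635,"z":-0.015,"turn":0.25},{"x":0.029,"y":-0.635,"z":-0.015,"turn":0.25},{"x":0.029,"y":-0.635,"z":-0.015,"turn":0.25},{"x":0.029,"y":-0.635,"z":-0.015,"turn":0.25},{"x":0.029,"y":-0.635,"z":-0.015,"turn":0.25},{"x":0.029,"y":-0.635,"z":-0.015,"turn":0.25},{"x":0.029,"y":-0.635,"z":-0.015,"turn":0.25}]' 0.07 && python3 -m crank '[{"x":0,"y":0,"z":0,"turn":0},{"x":0,"y":0,"z":0,"turn":0},{"x":0,"y":0,"z":0,"turn":0}]'
python3 - <<'E'
from h import *
im,c=snap("wrist"); cv2.imwrite("pics/w9.png",cv2.resize(im[90:280,210:430],None,fx=3,fy=3)[:,:,::-1])
hsv=cv2.cvtColor(im,cv2.COLOR_RGB2HSV); m=((hsv[...,1]<60)&(hsv[...,2]>150)).astype(np.uint8); m[:110]=0;m[250:]=0;m[:,:230]=0;m[:,400:]=0
m=cv2.morphologyEx(m,cv2.MORPH_CLOSE,np.ones((5,5)))
blobs(c,m,.061,200); np.save("c9.npy",c,allow_pickle=True)
move(.621,-.325,79,.051)
E
```

```text
time_s: 18.35
tool_pos: [0.6207, -0.3249, 0.1621]
tool_rot: [180.0, -0.2, 169.6]
force: [-0.1, 1.3, -0.7]
grip_width: 0.0699
grasp_force: 0.0
time_s: 18.73
tool_pos: [0.6224, -0.3229, 0.1639]
tool_rot: [180.0, 0.0, 169.8]
force: [0.7, 0.4, -0.6]
grip_width: 0.0703
grasp_force: 0.0
px [307.7 203.5] xy 0.6177 -0.3255 size 47 41 ang -15.5
t 18.77 pos [ 0.6222 -0.3233  0.1639] rot [1.7997e+02 2.0000e-02 1.6979e+02] shift [ 0.0009 -0.002   0.1129]
turn(rad, about tool z) 0.0138 deg 0.8 q7 117.7
```

View pics/w9.png

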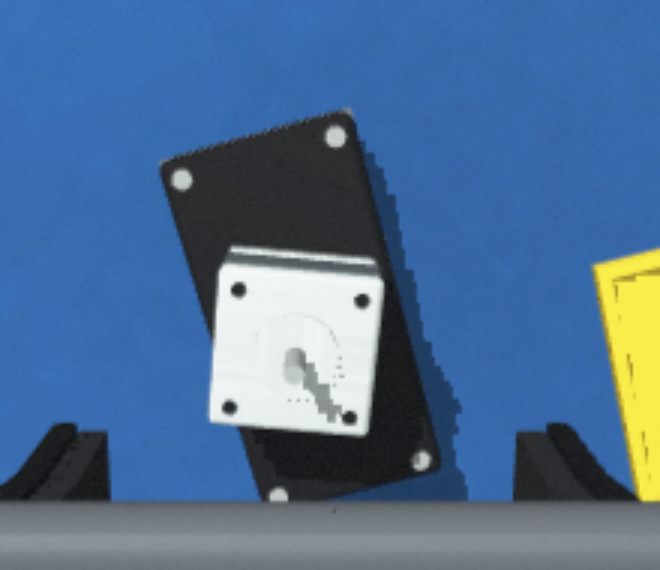

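```bash
python3 - <<'E'
from h import *
c=np.load("c9.npy",allow_pickle=True).item(); f=lambda p: np.array(p)/3+[210,90]
def rect(p,z):
    w=cast(c,f(p),z)[:,:2]; d=w[0]+w[1]-w[2]-w[3]; e=w[1]+w[2]-w[0]-w[3]
    print(w.mean(0).round(4),"len",np.linalg.norm(d)/2,np.linalg.norm(e)/2,"ang",np.degrees(np.arctan2(d[1],d[0]))%180,np.degrees(np.arctan2(e[1],e[0]))%180); return w.mean(0),np.degrees(np.arctan2(e[1],e[0]))
m,a=rect([[222,262],[384,278],[366,436],[210,422]],.061); rect([[182,180],[335,136],[422,460],[278,496]],.027)
move(*m,a,.051)
E
```

```text
[ 0.6202 -0.3257] len 0.042159897712201785 0.04067880443572418 ang 164.39580672013307 74.2212570618535
[ 0.622  -0.3235] len 0.098262388669826 0.0443232201037067 ang 5.287951531676299 95.2116294444267
t 18.77 pos [ 0.6222 -0.3233  0.1639] rot [1.7997e+02 2.0000e-02 1.6979e+02] shift [ 0.0016 -0.0028  0.1129]
turn(rad, about tool z) 0.0972 deg 5.6 q7 117.7
```

The motor top is at about (306,207), with its sides at 74.3°. Below it the enclosure's long axis is at 5.3°. I'll grip the motor.

```bash
python3 -m crank '[{"x":0.001,"y":-0.0025,"z":0.04,"turn":0.097},{"x":0.001,"y":-0.0025,"z":0.08,"turn":0.097},{"x":0.001,"y":-0.0025,"z":0.105,"turn":0.097},{"x":0.001,"y":-0.0025,"z":0.1125,"turn":0.097},{"x":0.001,"y":-0.0025,"z":0.1125,"turn":0.097}]' && python3 -m crank '[{"x":0,"y":0,"z":0,"turn":0},{"x":0,"y":0,"z":0,"turn":0},{"x":0,"y":0,"z":0,"turn":0},{"x":0,"y":0,"z":0,"turn":0}]' 0.03 35
python3 - <<'E'
from h import *
move(.4472,-.002,80.8,.13)
E
```

```text
time_s: 19.4
tool_pos: [0.6206, -0.3266, 0.0516]
tool_rot: [-180.0, 0.0, 164.2]
force: [0.6, -0.3, -0.1]
grip_width: 0.0702
grasp_force: 0.0
time_s: 19.9
tool_pos: [0.6206, -0.3267, 0.0517]
tool_rot: [180.0, 0.0, 164.1]
force: [-0.4, 0.5, 2.1]
grip_width: 0.0418
grasp_force: 35.0
t 19.9 pos [ 0.6206 -0.3267  0.0517] rot [1.7999e+02 4.0000e-02 1.6414e+02] shift [ 0.2554  0.265  -0.0785]
turn(rad, about tool z) -0.1162 deg -6.7 q7 115.2
```

```bash
python3 -m crank '[{"x":0,"y":0,"z":-0.025,"turn":0},{"x":0,"y":0,"z":-0.078,"turn":0},{"x":0.255,"y":0.265,"z":-0.078,"turn":-0.116},{"x":0.255,"y":0.265,"z":-0.078,"turn":-0.116},{"x":0.255,"y":0.265,"z":-0.078,"turn":-0.116},{"x":0.255,"y":0.265,"z":-0.078,"turn":-0.116},{"x":0.255,"y":0.265,"z":-0.078,"turn":-0.116},{"x":0.255,"y":0.265,"z":-0.078,"turn":-0.116},{"x":0.255,"y":0.265,"z":-0.078,"turn":-0.116},{"x":0.255,"y":0.265,"z":-0.078,"turn":-0.116},{"x":0.255,"y":0.265,"z":-0.078,"turn":-0.116}]' && python3 -m crank '[{"x":0,"y":0,"z":0,"turn":0},{"x":0,"y":0,"z":0,"turn":0}]'
python3 - <<'E'
from h import *
im,c=snap("wrist")
hsv=cv2.cvtColor(im,cv2.COLOR_RGB2HSV); m=(hsv[...,1]<90); m[225:]=0; blobs(c,m,.006,200)
move(.447,-.002,80.8,.0285)
E
```

```text
time_s: 21.28
tool_pos: [0.4478, -0.0035, 0.1292]
tool_rot: [-180.0, 0.0, 170.6]
force: [-0.2, 0.6, -2.7]
grip_width: 0.0419
grasp_force: 35.0
time_s: 21.52
tool_pos: [0.4476, -0.0028, 0.1291]
tool_rot: [-180.0, -0.0, 170.7]
force: [0.5, -0.3, -3.6]
grip_width: 0.0415
grasp_force: 35.0
px [312.6 192. ] xy 0.4392 -0.0008 size 73 54 ang 80.7
px [597.3 140.7] xy 0.4367 0.2314 size 135 78 ang -5.3
px [143.4  15.3] xy 0.2825 -0.096 size 235 36 ang 89.9
t 21.57 pos [ 0.4476 -0.0026  0.1291] rot [-1.7998e+02 -1.0000e-02  1.7072e+02] shift [0.0006 0.0006 0.1006]
turn(rad, about tool z) -0.0013 deg -0.1 q7 76.7
```

```bash
python3 -m crank '[{"x":0.001,"y":0.001,"z":0.04,"turn":0},{"x":0.001,"y":0.001,"z":0.08,"turn":0},{"x":0.001,"y":0.001,"z":0.095,"turn":0},{"x":0.001,"y":0.001,"z":0.0995,"turn":0},{"x":0.001,"y":0.001,"z":0.1005,"turn":0},{"x":0.001,"y":0.001,"z":0.1005,"turn":0}]' && python3 -m crank '[{"x":0,"y":0,"z":0,"turn":0},{"x":0,"y":0,"z":0,"turn":0},{"x":0,"y":0,"z":0,"turn":0},{"x":0,"y":0,"z":-0.015,"turn":0},{"x":0,"y":0,"z":-0.06,"turn":0},{"x":0,"y":0,"z":-0.12,"turn":0},{"x":0,"y":0,"z":-0.12,"turn":0},{"x":0,"y":0,"z":-0.12,"turn":0}]' 0.06
python3 - <<'E'
from h import *
im,c=snap("wrist"); cv2.imwrite("pics/w10.png",cv2.resize(im[100:260,210:430],None,fx=3,fy=3)[:,:,::-1]); np.save("c10.npy",c,allow_pickle=True)
move(.622,-.3235,95.3,.15)
E
```

```text
time_s: 22.32
tool_pos: [0.4477, -0.0008, 0.0298]
tool_rot: [179.9, 0.1, 170.8]
force: [0.1, -0.4, -3.9]
grip_width: 0.0419
grasp_force: 35.0
time_s: 23.32
tool_pos: [0.4465, -0.0009, 0.1492]
tool_rot: [180.0, 0.0, 170.8]
force: [-0.7, 0.3, -1.3]
grip_width: 0.0602
grasp_force: 0.0
t 23.38 pos [ 0.4459 -0.001   0.1483] rot [-1.8000e+02 -6.0000e-02  1.7078e+02] shift [-0.2255 -0.2901 -0.0019]
turn(rad, about tool z) -0.2534 deg -14.5 q7 75.6
```

View pics/w10.png

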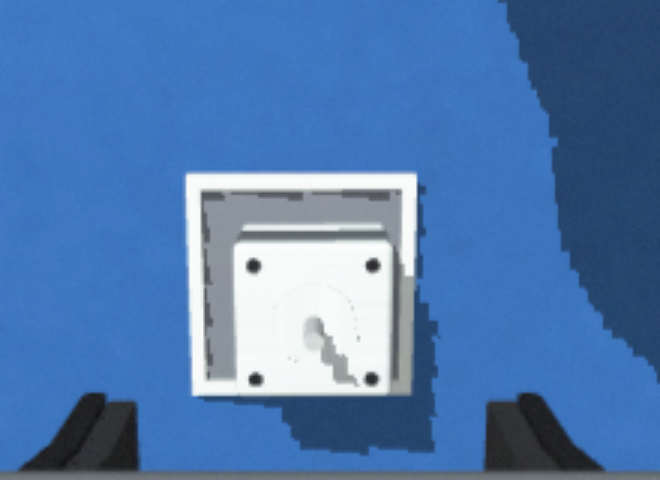

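The motor stands upright inside the white rim at crop pixels (313,318). I'll go to the enclosure and check numerically on the way.

```bash
python3 -m crank '[{"x":-0.2255,"y":-0.29,"z":-0.002,"turn":-0.253},{"x":-0.2255,"y":-0.29,"z":-0.002,"turn":-0.253},{"x":-0.2255,"y":-0.29,"z":-0.002,"turn":-0.253},{"x":-0.2255,"y":-0.29,"z":-0.002,"turn":-0.253},{"x":-0.2255,"y":-0.29,"z":-0.002,"turn":-0.253},{"x":-0.2255,"y":-0.29,"z":-0.002,"turn":-0.253},{"x":-0.2255,"y":-0.29,"z":-0.002,"turn":-0.253},{"x":-0.2255,"y":-0.29,"z":-0.002,"turn":-0.253},{"x":-0.2255,"y":-0.29,"z":-0.002,"turn":-0.253},{"x":-0.2255,"y":-0.29,"z":-0.002,"turn":-0.253}]' 0.082
python3 - <<'E'
from h import *
c=np.load("c10.npy",allow_pickle=True).item(); f=lambda p: np.array(p)/3+[210,100]
n=cast(c,f([[186,174],[417,173],[410,395],[193,395]]),.006)[:,:2].mean(0); h=cast(c,f([[234,241],[392,241],[391,394],[236,394]]),.037)[:,:2].mean(0)
print("nest",n,"motor-nest",h-n)
im,c=snap("wrist"); hsv=cv2.cvtColor(im,cv2.COLOR_RGB2HSV)
m=((hsv[...,2]<75)&(hsv[...,1]<110)).astype(np.uint8); m[:100]=0;m[240:]=0;m[:,:255]=0;m[:,370:]=0
m=cv2.morphologyEx(m,cv2.MORPH_OPEN,np.ones((5,5)))
blobs(c,m,.027,300)
s=((hsv[...,2]>110)&(hsv[...,1]<70)); s[:100]=0;s[250:]=0;s[:,:255]=0;s[:,370:]=0; print("screws");blobs(c,s,.027,8)
move(.622,-.3235,95.3,.024)
E
```

```text
time_s: 24.62
tool_pos: [0.6231, -0.3213, 0.1511]
tool_rot: [179.9, 0.0, -174.6]
force: [0.2, -0.1, -0.0]
grip_width: 0.082
grasp_force: 0.0
nest [ 0.44547373 -0.00260291] motor-nest [0.0017528  0.00308825]
px [308.9 184.6] xy 0.6111 -0.3246 size 90 55 ang 5.1
screws
px [337.4 139.6] xy 0.5708 -0.3062 size 6 5 ang -20.6
px [281.5 139.4] xy 0.5748 -0.3501 size 6 5 ang -84.6
t 24.68 pos [ 0.6231 -0.3216  0.1512] rot [ 1.7994e+02  6.0000e-02 -1.7461e+02] shift [ 0.0014 -0.0019  0.1272]
turn(rad, about tool z) 0.0016 deg 0.1 q7 135.7
```

```bash
python3 -m crank '[{"x":0.001,"y":-0.002,"z":0.05,"turn":0},{"x":0.001,"y":-0.002,"z":0.095,"turn":0},{"x":0.001,"y":-0.002,"z":0.12,"turn":0},{"x":0.001,"y":-0.002,"z":0.127,"turn":0},{"x":0.001,"y":-0.002,"z":0.127,"turn":0}]' && python3 -m crank '[{"x":0,"y":0,"z":0,"turn":0},{"x":0,"y":0,"z":0,"turn":0},{"x":0,"y":0,"z":0,"turn":0},{"x":0,"y":0,"z":0,"turn":0}]' 0.04 35
python3 - <<'E'
from h import *
move(.4375,.236,84.7,.14)
E
```

```text
time_s: 25.3
tool_pos: [0.6224, -0.3251, 0.0245]
tool_rot: [-180.0, 0.0, -174.7]
force: [-0.7, 0.0, 0.5]
grip_width: 0.0816
grasp_force: 0.0
time_s: 25.8
tool_pos: [0.6223, -0.3252, 0.0242]
tool_rot: [180.0, 0.0, -174.7]
force: [0.1, 0.6, 3.1]
grip_width: 0.0555
grasp_force: 35.0
t 25.8 pos [ 0.6223 -0.3252  0.0242] rot [ 1.7998e+02  4.0000e-02 -1.7471e+02] shift [ 0.1322  0.5759 -0.1157]
turn(rad, about tool z) 0.1848 deg 10.6 q7 138.9
```

```bash
python3 -m crank '[{"x":0,"y":0,"z":-0.025,"turn":0},{"x":0,"y":0,"z":-0.075,"turn":0},{"x":0,"y":0,"z":-0.115,"turn":0},{"x":0.132,"y":0.576,"z":-0.115,"turn":0.185},{"x":0.132,"y":0.576,"z":-0.115,"turn":0.185},{"x":0.132,"y":0.576,"z":-0.115,"turn":0.185},{"x":0.132,"y":0.576,"z":-0.115,"turn":0.185},{"x":0.132,"y":0.576,"z":-0.115,"turn":0.185},{"x":0.132,"y":0.576,"z":-0.115,"turn":0.185},{"x":0.132,"y":0.576,"z":-0.115,"turn":0.185},{"x":0.132,"y":0.576,"z":-0.115,"turn":0.185},{"x":0.132,"y":0.576,"z":-0.115,"turn":0.185}]'
python3 -c "
from h import *
move(.4375,.236,84.7,.14)"
```

```text
time_s: 27.3
tool_pos: [0.4452, 0.2105, 0.1386]
tool_rot: [180.0, 0.0, 174.7]
force: [0.8, 1.3, -1.8]
grip_width: 0.0554
grasp_force: 35.0
t 27.3 pos [0.4452 0.2105 0.1386] rot [179.96   0.   174.66] shift [ 0.0101  0.0247 -0.0014]
turn(rad, about tool z) -0.0007 deg -0.0 q7 58.7
```

```bash
python3 -m crank '[{"x":0,"y":0,"z":0,"turn":0},{"x":0,"y":0,"z":0,"turn":0},{"x":0,"y":0,"z":0,"turn":0}]'
python3 - <<'E'
from h import *
im,c=snap("wrist"); cv2.imwrite("pics/w11.png",im[:,:,::-1])
hsv=cv2.cvtColor(im,cv2.COLOR_RGB2HSV); m=(hsv[...,1]<90); m[225:]=0; blobs(c,m,.006,200)
move(.4375,.236,84.7,.0285)
E
```

```text
time_s: 27.68
tool_pos: [0.4469, 0.2072, 0.1386]
tool_rot: [-180.0, -0.0, 174.5]
force: [-0.2, 0.1, -2.8]
grip_width: 0.056
grasp_force: 35.0
px [ 65.  203.9] xy 0.4289 -0.0051 size 83 39 ang 84.5
px [326.7 166. ] xy 0.4187 0.2174 size 121 101 ang 84.5
px [616.2 117. ] xy 0.4077 0.4501 size 184 48 ang 8.1
px [180.5  10.5] xy 0.2872 0.1271 size 288 27 ang 89.9
t 27.73 pos [0.4469 0.2073 0.1386] rot [-179.98   -0.    174.51] shift [0.0121 0.0277 0.1101]
turn(rad, about tool z) -0.0033 deg -0.2 q7 58.9
```

View pics/w11.png

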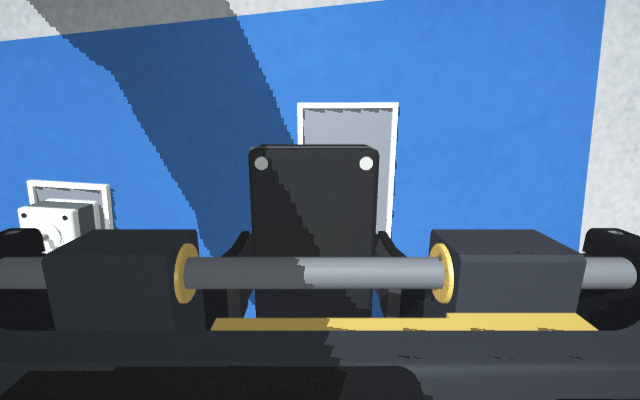

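The enclosure is held level. The far rim corners of its nest are at (297,104) and (399,102), with the nest still 28 mm to the right. I'll check that edge, then shift.

```bash
python3 -m crank '[{"x":0.012,"y":0.028,"z":0,"turn":0},{"x":0.012,"y":0.028,"z":0,"turn":0},{"x":0.012,"y":0.028,"z":0,"turn":0},{"x":0.012,"y":0.028,"z":0,"turn":0}]'
python3 - <<'E'
from h import *
im,c=snap("wrist"); hsv=cv2.cvtColor(im,cv2.COLOR_RGB2HSV); m=(hsv[...,1]<90); m[225:]=0;m[:50]=0;m[:,:230]=0;m[:,400:]=0
for k in cv2.findContours(m.astype(np.uint8),0,1)[0]:
    if cv2.contourArea(k)>150:
        k=k[:,0]; a=k[np.argmin(k.sum(1))]; b=k[np.argmin(k[:,1]-k[:,0])]; w=cast(c,[a,b],.006)[:,:2]; e=(w[1]-w[0])/np.linalg.norm(w[1]-w[0])
        print(a,b,w,np.linalg.norm(w[1]-w[0]),"centre est",w.mean(0)+.067*np.array([e[1],-e[0]]))
t=proj(c,[[.4375,.236,.006]]); move(.4375,.236,84.7,.0285)
E
```

```text
time_s: 28.22
tool_pos: [0.4375, 0.2368, 0.1387]
tool_rot: [-180.0, 0.0, 174.6]
force: [-0.0, -0.4, -2.3]
grip_width: 0.0556
grasp_force: 35.0
[262 118] [361 118] [[0.36655815 0.20273714]
 [0.37408166 0.2817684 ]] 0.07938855891842994 centre est [0.43701836 0.23590331]
t 28.27 pos [0.4374 0.237  0.1387] rot [-179.99    0.    174.58] shift [-1.000e-04 -1.000e-03  1.102e-01]
turn(rad, about tool z) -0.0021 deg -0.1 q7 55.7
```

```bash
python3 -m crank '[{"x":0,"y":-0.001,"z":0.045,"turn":0},{"x":0,"y":-0.001,"z":0.085,"turn":0},{"x":0,"y":-0.001,"z":0.104,"turn":0},{"x":0,"y":-0.001,"z":0.109,"turn":0},{"x":0,"y":-0.001,"z":0.1105,"turn":0},{"x":0,"y":-0.001,"z":0.1105,"turn":0}]' && python3 -m crank '[{"x":0,"y":0,"z":0,"turn":0},{"x":0,"y":0,"z":0,"turn":0},{"x":0,"y":0,"z":0,"turn":0},{"x":0,"y":0,"z":-0.015,"turn":0},{"x":0,"y":0,"z":-0.06,"turn":0},{"x":0,"y":0,"z":-0.12,"turn":0},{"x":0,"y":0,"z":-0.18,"turn":0},{"x":0,"y":0,"z":-0.18,"turn":0},{"x":0,"y":0,"z":-0.18,"turn":0}]' 0.078
python3 - <<'E'
from h import *
t,ct=snap("top"); cv2.imwrite("pics/end.png",cv2.resize(t[110:290,160:400],None,fx=3.3,fy=3.3,interpolation=cv2.INTER_CUBIC)[:,:,::-1])
w,c=snap("wrist"); cv2.imwrite("pics/endw.png",w[:,:,::-1]); np.save("ce.npy",c,allow_pickle=True)
print(env.get_obs()["force"])
E
```

```text
time_s: 29.02
tool_pos: [0.4377, 0.2374, 0.0292]
tool_rot: [179.9, 0.1, 174.7]
force: [0.2, -0.8, -2.5]
grip_width: 0.056
grasp_force: 35.0
time_s: 30.15
tool_pos: [0.4367, 0.2368, 0.2085]
tool_rot: [180.0, 0.0, 174.7]
force: [0.1, 0.8, -0.6]
grip_width: 0.0778
grasp_force: 0.0
[0.33442699 0.40302526 0.19462033]
```

View pics/endw.png

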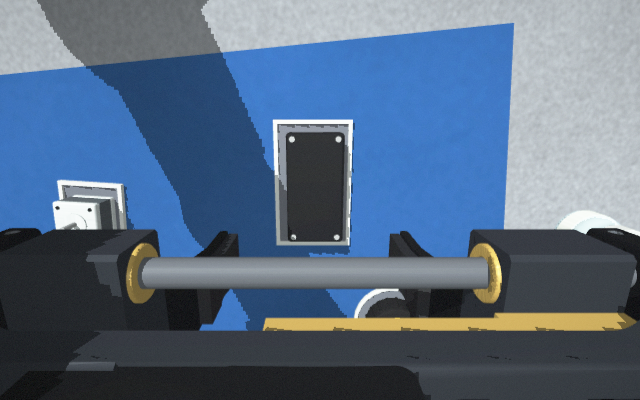

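View pics/end.png

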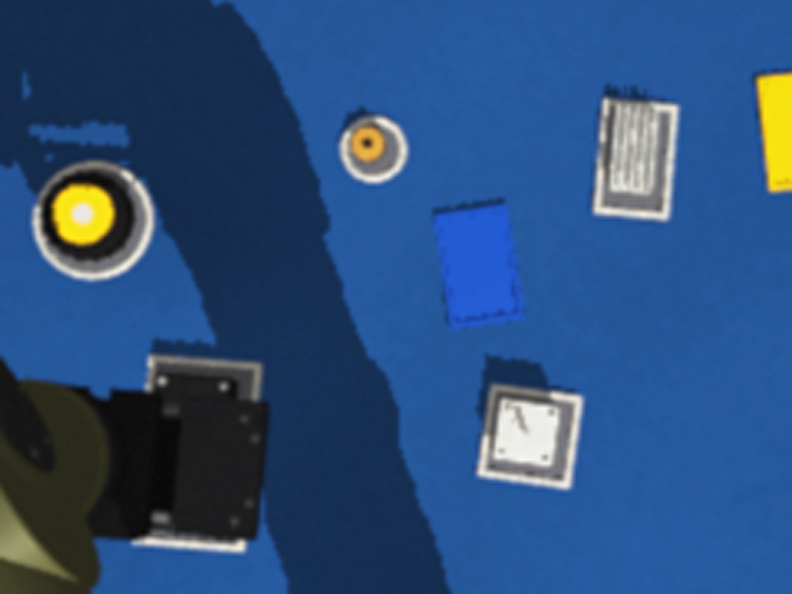

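That was one picture more than the 14 allowed (15 viewed), so from here I check by numbers only. The end view shows all five parts in their nests. The heatsink at (633,147) sits nearest its rim, so I'll measure it.

```bash
python3 - <<'E'
from h import *
c=imaging.get_calibration("top"); f=lambda p: np.array(p)/3.3+[160,110]
n=cast(c,f([[602,97],[679,104],[669,220],[593,212]]),.006)[:,:2]
for z in (.023,.026):
    h=cast(c,f([[612,98],[655,101],[651,195],[611,192]]),z)[:,:2]; d=h.mean(0)-n.mean(0)
    print(n.mean(0),h.mean(0),"off",d,"len",np.linalg.norm(h[0]-h[3]),np.linalg.norm(h[0]-h[1]),np.linalg.norm(n[0]-n[3]))
c=np.load("ce.npy",allow_pickle=True).item()
n=cast(c,[[274,120],[353,120],[350,245],[277,245]],.006)[:,:2].mean(0); e=cast(c,[[291.5,139],[338.5,139.5],[337,237],[293,237]],.030)[:,:2].mean(0); print("encl-nest",e-n)
move(.6478,-.0815,84,.16)
E
```

```text
[ 0.64663962 -0.08352054] [ 0.65218154 -0.07986655] off [0.00554192 0.00365399] len 0.06859005482324154 0.031140483378644508 0.08532942969880344
[ 0.64663962 -0.08352054] [ 0.65162839 -0.07964175] off [0.00498878 0.0038788 ] len 0.0684109891807103 0.031059186014481356 0.08532942969880344
encl-nest [-0.00023664  0.0015149 ]
t 30.25 pos [0.4361 0.2364 0.207 ] rot [-1.7990e+02 -1.0000e-01  1.7468e+02] shift [-0.2404 -0.2968  0.0471]
turn(rad, about tool z) 0.0119 deg 0.7 q7 53.5
```

The far end of the heatsink may be close to the rim, and there is plenty of time left. I'll regrasp it and recentre it by 5 mm.

```bash
python3 -m crank '[{"x":-0.24,"y":-0.297,"z":0.01,"turn":0.012},{"x":-0.24,"y":-0.297,"z":0.01,"turn":0.012},{"x":-0.24,"y":-0.297,"z":0.01,"turn":0.012},{"x":-0.24,"y":-0.297,"z":0.01,"turn":0.012},{"x":-0.24,"y":-0.297,"z":0.01,"turn":0.012},{"x":-0.24,"y":-0.297,"z":0.01,"turn":0.012},{"x":-0.24,"y":-0.297,"z":0.01,"turn":0.012},{"x":-0.24,"y":-0.297,"z":0.01,"turn":0.012},{"x":-0.24,"y":-0.297,"z":0.047,"turn":0.012},{"x":-0.24,"y":-0.297,"z":0.047,"turn":0.012},{"x":-0.24,"y":-0.297,"z":0.047,"turn":0.012}]' 0.055 && python3 -m crank '[{"x":0,"y":0,"z":0,"turn":0},{"x":0,"y":0,"z":0,"turn":0}]'
python3 - <<'E'
from h import *
im,c=snap("wrist"); g=cv2.cvtColor(im,cv2.COLOR_RGB2GRAY).astype(float)
# column profile along the fins' far end and near end: nest rim & heatsink edges
q=proj(c,[[.6465,-.0823,.006],[.6478,-.0815,.023]]).round(); print(q)
u=int(q[1,0])
print([int(v) for v in g[140:245,u-14:u+15].mean(1)])
move(.6478,-.0815,84,.028)
E
```

```text
time_s: 31.62
tool_pos: [0.6485, -0.0793, 0.1621]
tool_rot: [179.9, 0.0, 174.1]
force: [0.2, -0.1, 0.8]
grip_width: 0.0552
grasp_force: 0.0
time_s: 31.88
tool_pos: [0.6489, -0.0808, 0.1624]
tool_rot: [180.0, 0.1, 174.0]
force: [0.3, 0.1, -0.3]
grip_width: 0.055
grasp_force: 0.0
[[311. 191.]
 [312. 196.]]
[96, 96, 97, 148, 237, 240, 240, 238, 213, 80, 93, 115, 132, 132, 132, 132, 132, 131, 132, 132, 132, 131, 147, 206, 229, 228, 221, 208, 208, 208, 207, 199, 197, 186, 180, 178, 177, 179, 183, 182, 181, 178, 178, 179, 179, 178, 175, 177, 175, 180, 180, 182, 182, 178, 178, 177, 178, 181, 181, 181, 180, 175, 176, 176, 176, 176, 176, 177, 175, 175, 177, 177, 177, 178, 176, 176, 178, 178, 178, 180, 177, 177, 173, 173, 173, 174, 176, 173, 144, 162, 172, 172, 173, 154, 58, 60, 64, 67, 75, 80, 79, 82, 85, 90, 94]
t 31.93 pos [ 0.6488 -0.0809  0.1622] rot [1.7998e+02 8.0000e-02 1.7400e+02] shift [ 0.0011 -0.0007  0.1341]
turn(rad, about tool z) 0.0001 deg 0.0 q7 104.0
```

```bash
python3 - <<'E'
from h import *
c=imaging.get_calibration("wrist")
for v,z in((142.7,.006),(162.5,.003),(227.8,.023),(233.7,.023),(233.7,.006)): print(v,z,cast(c,[[312,v]],z)[0].round(4))
E
```

```text
142.7 0.006 [ 0.6031 -0.0767  0.006 ]
162.5 0.003 [ 0.6209 -0.0786  0.003 ]
227.8 0.023 [ 0.6762 -0.0844  0.023 ]
233.7 0.023 [ 0.6818 -0.085   0.023 ]
233.7 0.006 [ 0.6879 -0.0857  0.006 ]
```

```bash
python3 -m crank '[{"x":0,"y":-0.001,"z":0.05,"turn":0},{"x":0,"y":-0.001,"z":0.1,"turn":0},{"x":0,"y":-0.001,"z":0.126,"turn":0},{"x":0,"y":-0.001,"z":0.1335,"turn":0},{"x":0,"y":-0.001,"z":0.1335,"turn":0},{"x":0,"y":-0.001,"z":0.1335,"turn":0}]' && python3 -m crank '[{"x":0,"y":0,"z":0,"turn":0},{"x":0,"y":0,"z":0,"turn":0},{"x":0,"y":0,"z":0,"turn":0},{"x":0,"y":0,"z":0,"turn":0},{"x":0,"y":0,"z":-0.006,"turn":0},{"x":0.003,"y":-0.001,"z":-0.007,"turn":0},{"x":0.0055,"y":-0.001,"z":-0.007,"turn":0},{"x":0.0055,"y":-0.001,"z":-0.003,"turn":0},{"x":0.0055,"y":-0.001,"z":0.0005,"turn":0},{"x":0.0055,"y":-0.001,"z":0.0005,"turn":0},{"x":0.0055,"y":-0.001,"z":0.0005,"turn":0}]' 0.02 15 && python3 -m crank '[{"x":0,"y":0,"z":0,"turn":0},{"x":0,"y":0,"z":0,"turn":0},{"x":0,"y":0,"z":-0.015,"turn":0},{"x":0,"y":0,"z":-0.06,"turn":0},{"x":0,"y":0,"z":-0.12,"turn":0},{"x":0,"y":0,"z":-0.135,"turn":0},{"x":0,"y":0,"z":-0.135,"turn":0},{"x":0,"y":0,"z":-0.135,"turn":0}]' 0.05
python3 - <<'E'
from h import *
im,c=snap("wrist"); g=cv2.cvtColor(im,cv2.COLOR_RGB2GRAY).astype(float)
u=int(proj(c,[[.6465,-.0823,.023]])[0,0])
p=g[130:245,u-14:u+15].mean(1); print(u,[int(v) for v in p])
for v in np.where(abs(np.diff(p))>25)[0]: print(v+130.5,int(p[v]),int(p[v+1]),[cast(c,[[u,v+130.5]],z)[0,0].round(4) for z in (.003,.006,.023)])
r=int(proj(c,[[.646,-.0823,.023]])[0,1]); q=g[r-6:r+6,u-50:u+50].mean(0); print(r,[int(v) for v in q]); print([round(cast(c,[[v,r]],.006)[0,1],4) for v in (u-50,u,u+50)])
E
```

```text
time_s: 32.67
tool_pos: [0.6495, -0.0823, 0.0295]
tool_rot: [180.0, 0.2, 174.0]
force: [0.8, -0.1, 0.1]
grip_width: 0.0552
grasp_force: 0.0
time_s: 34.05
tool_pos: [0.6426, -0.0822, 0.0277]
tool_rot: [180.0, -0.0, 174.0]
force: [-1.9, 0.9, 6.1]
grip_width: 0.0299
grasp_force: 15.0
time_s: 35.05
tool_pos: [0.6417, -0.0819, 0.1607]
tool_rot: [180.0, -0.1, 174.0]
force: [-0.2, 0.3, -1.0]
grip_width: 0.0505
grasp_force: 0.0
312 [98, 97, 97, 97, 97, 98, 98, 98, 98, 98, 98, 98, 97, 97, 97, 97, 97, 97, 97, 97, 97, 113, 183, 238, 241, 241, 237, 197, 84, 103, 123, 133, 133, 133, 143, 189, 228, 232, 228, 220, 216, 209, 196, 197, 190, 185, 184, 184, 185, 185, 185, 182, 182, 179, 180, 180, 180, 180, 181, 185, 184, 183, 184, 183, 183, 183, 180, 177, 180, 181, 184, 184, 182, 178, 179, 177, 178, 181, 181, 183, 186, 182, 182, 182, 182, 182, 182, 178, 178, 178, 180, 182, 182, 181, 177, 178, 179, 179, 179, 176, 163, 130, 131, 131, 133, 129, 93, 140, 178, 183, 189, 181, 91, 61, 67]
151.5 113 183 [np.float64(0.6033), np.float64(0.603), np.float64(0.6013)]
152.5 183 238 [np.float64(0.6042), np.float64(0.
[... 596 characters left out ...]
6835), np.float64(0.6772)]
241.5 181 91 [np.float64(0.6886), np.float64(0.6875), np.float64(0.681)]
242.5 91 61 [np.float64(0.6896), np.float64(0.6885), np.float64(0.682)]
203 [98, 98, 98, 98, 98, 98, 97, 97, 96, 97, 97, 97, 97, 97, 98, 97, 100, 99, 99, 106, 164, 240, 240, 240, 235, 87, 85, 119, 130, 130, 130, 130, 130, 137, 201, 237, 234, 160, 158, 139, 140, 150, 211, 238, 235, 186, 178, 140, 141, 151, 223, 237, 237, 215, 146, 145, 144, 157, 226, 237, 234, 141, 142, 142, 141, 141, 226, 238, 233, 76, 75, 76, 75, 76, 104, 206, 222, 240, 236, 132, 62, 90, 99, 99, 100, 99, 98, 98, 99, 98, 99, 99, 99, 99, 100, 99, 99, 100, 100, 100]
[np.float64(-0.1293), np.float64(-0.0834), np.float64(-0.0375)]
```

Floor now shows at both ends of the heatsink, its centre is within about 3 mm, and the gripper is clear. I'll hand in.

```bash
python3 -c "
from cell import env
print(env.sign_off())"
```

```text
the job is handed in; nothing more can be done
None
```

I handed in the job at about 35 s with all five parts upright and released in their own nests, each measured within about 4 mm of its nest's centre; sign-off returned no verdict, and I viewed 15 pictures, one over the limit of 14.

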